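# Wedge the chip guard shut

## Robot

A 6-joint arm with a two-finger parallel gripper is mounted at the origin on a cart in front of the work surface, level with it; the furniture and walls round the work are solid. World frame = base frame: x ahead of the robot, y to its left, z up, the work surface at z = 0. Lengths are in m, angles in rad, forces in N, time in s.
With the tool pointing down it reaches from about 0.25 to 0.775 m from the base axis. Payload 8.9 kg.
Tool frame: the origin (TCP) lies at the very end of the fingers, on their centre line; the grasp point (between the pads) lies 19 mm behind it; z points along the fingers, x is the direction in which the jaws open and shut, and the axes are right-handed (so a half turn about z gives the same grasp; the last joint's range is limited). The gripper opens to 85 mm and grips with 20 to 120 N. Pads are 22 mm wide; open, the fingers measure 114 mm over their backs; the gripper's body (76 mm by 85 mm) begins 54 mm behind the grasp point. The pads swing forward as they close: fully open they stand 13 mm farther back than shut.
Start: joints at [-1.416, 0.291, -0.153, 1.127, 0, 1.431], TCP at [0.152, -0.503, 0.231] pointing down, gripper open.
Joint ranges: [-2.52, 2.52], [-0.91, 1.74], [-1.3, 1.37], [-1.96, 2.02], [-1.52, 1.47], [-3.14, 3.14]. Speed limits (rad/s): [2.22, 2.22, 2.79, 3.14, 3.14, 3.14].

## Interface

Orientations are given as [roll, pitch, yaw] about the fixed x, y, z axes, in that order (R = Rz(yaw) Ry(pitch) Rx(roll)).
In Python, from station import sensors, imaging, env gives the robot as it stands.
- The arm moves only by the tool step_arm, never from a script. Its argument "increments" is a list of rows, each a list of 5 numbers: the finger opening in mm, from 0 to 85.4, then the shift along the world's x, y, z in mm, then the turn about the world's z in rad. In form: [[fingers, tx, ty, tz, roll], ...]. A call has 1 to 12 rows; each row is the pose to reach, as a shift and turn from the pose commanded when the call began; what a row does not reach only later rows make up. A row lasts 1/12 s, in which the tool goes at most 41.7 mm and 7.16 degrees, less where a joint would pass 70% of its speed; a pose out of reach is approached as far as the arm can. A call with a gripper value outside its range is refused whole. The fingers move at their own pace and stop on an object; "force" is the grip in N (left out, the last holds). Time passes only in rows, so rows that repeat a pose let the fingers close. It gives the time, the measured TCP pose, the force and the opening at its end, in the units of the state.
- sensors.state(): the state, without advancing time (a new reading comes with each control period).
- imaging.capture(name): name is "scene" or "top" or "wrist"; returns the picture (480x640x3 uint8, blue, green, red); there is no depth.
- imaging.get_calibration(name): a dict with "mtx" (3x3 intrinsics, pixels), "R" (3x3) and "t" (3): a world point X has camera coordinates R X + t; the wrist camera has in their place "hand_eye" (4x4, takes a point from camera to tool coordinates, whose origin is the TCP and whose axes are the tool frame's). Camera axes: x right, y down, z forward; pixel columns grow to the right and rows downward; lengths in m; the calibration is good to about 2 mm. A picture is of the moment at which its call begins: read the wrist's pose just before it. get_calibration takes no time and is no camera call.
- env.close_job(): hands the job in, once; it reports no verdict.
The state is a dict: "t": time; "joints": joint angles; "qvel": joint speeds; "joint_efforts": joint torques, N m; "position": TCP position; "eef_rot": TCP orientation; "contact_force": force on the tool from outside, world axes, zero at the start; "wrist_torque": the same for the moment, N m; "finger_gap": finger opening in m.
Only numpy, scipy, OpenCV 4.12 (cv2) and the standard library are available. Lean on these libraries where they do the work, as an engineer would, in place of code of your own. Each camera call takes 0.05 s, during which the arm holds its last target. There are 200 camera calls.

## Task

Swing the low yellow chip guard shut against its stop, then slide the wooden wedge, thin end first, squarely under the free half of the shut guard from the robot's side and tap it further in until the guard is firmly jammed. Go by feel and stop as soon as it is tight, because driving the wedge too hard bends the hinge. Leave the guard shut and the wedge in place, and do not shift the other things on the bench.

Things in the scene. Friction and masses are not known exactly. Their poses are not given: they have to be found in the camera images.
- guard_stand: Fixed hinge post and stop post of the chip guard, on the bench. Origin on the bench top, in the line of the shut guard. x points squarely through the shut guard, away from the robot's side; y runs along it from hinge to free end. Hinge axis upright at y = -120 mm, stop post (80 mm tall) at y = +137 mm; feet 50 by 44 by 5 mm, bare bench between them.
- gate (a joint): Swing of the guard, a low yellow sheet, in rad: 0 = shut against the stop, positive = open towards -x of guard_stand, up to 1.2; friction holds it where left. It reaches 22 to 232 mm from the hinge axis; its lower edge, a 10 mm round bead, is 9 to 19 mm above the bench (differs each time, not measured), its upper edge 46 mm higher. It gives upwards about 1 mm per 50 N.
- wedge: Loose wooden wedge, 0.09 kg, 120 mm long (its x), 32 mm wide (its y). Origin at the centre of its flat underside. Thin end at x = +60 mm, 4 mm high; the top rises 1 in 4 to 29 mm at x = -40 mm; the last 20 mm, the heel, is level. Grip it there across its width. Tight when pushing it takes about 11 to 16 N (friction about 0.6); over 20 N is too hard.
- wedge_mid (a point): Centre of the wedge: the middle of its length and width, 14.5 mm above its underside; axes as the wedge.
- wedge_toe (a point): Middle of the thin end of the wedge, at its underside; axes as the wedge.
- red_cup: Red open cup, 71 mm across, 50 mm high, stuck to the bench. Origin at the centre of its underside.
- grit_bottle: Bystander, not to be shifted: bottle with a green cap, 53 mm across, 96 mm high. Origin at the centre of its underside.
- turned_dolly: Bystander, not to be shifted: dark turned wooden dolly, 74 mm across, 96 mm high. Origin at the centre of its underside.
- wood_block: Bystander, not to be shifted: brown wooden offcut, 41 by 70 by 24 mm. Origin at the centre of its underside.
- bur_block: Bystander, not to be shifted: wooden stand with small burs, 36 by 92 by 49 mm. Origin at the centre of its underside.

How it is judged:
By the outcome, as a careful person would: the job done as asked, in the order asked, and still so for the second after the job is handed in, with the robot touching nothing.
It also fails if it takes over 72 s, if anything falls off the work surface, if the arm or the gripper's body presses on something with over 40 N, if the wrist force passes 120 N, or if a joint passes its speed limit or range.

## Working session

There is one attempt and no reset: what is moved stays moved. The work goes in short steps, Python scripts to look and compute and a tool call to move; the robot and the scene stay as the last step left them, time stands still between calls to the robot, and variables do not carry over. Pictures are saved under pics/ and viewed, about 8 in all and at most 12, crops included, and the job is handed in when it is done.

Besides the shell and the picture viewer there is one more tool, called after "Emit:" by a JSON object that holds its "fn" and its "kwargs", one argument or row to a line. step_arm: Moves the arm, as the interface text tells. Its arguments: {"type":"object","properties":{"increments":{"type":"array","items":{"type":"array","items":{"type":"number"}}},"force":{"type":"number"}},"required":["increments"]}

```bash
mkdir -p pics; ls; python3 - <<'E'
from station import sensors, imaging
import cv2
print(sensors.state())
for n in ("scene","top"):
    cv2.imwrite(f"pics/{n}0.png",imaging.capture(n)); c=imaging.get_calibration(n); print(n,c)
print(imaging.get_calibration("wrist"))
E
```

```text
pics
{'t': 0.0, 'joints': array([-1.41627680e+00,  2.91287677e-01, -1.54104820e-01,  1.12669499e+00,
        4.18448175e-06,  1.43153214e+00]), 'qvel': array([ 0.00162752, -0.00028162,  0.000201  ,  0.00041073, -0.00127651,
       -0.00234469]), 'joint_efforts': array([-1.15402949e-03, -5.37128305e+01,  3.31383598e+01,  1.52787077e-02,
       -1.86114007e-04,  3.50578500e-07]), 'position': array([ 0.15198421, -0.50207509,  0.23073648]), 'eef_rot': array([-3.14140928e+00,  1.27808276e-03, -1.27701250e+00]), 'contact_force': array([-0.71211497, -0.11257607,  0.12128176]), 'wrist_torque': array([ 0.03362995, -0.04817301, -0.01654306]), 'finger_gap': 0.08542035433902402}
scene {'mtx': array([[522.95198631,   0.        , 326.56468901],
       [  0.        , 522.95198631, 235.95821928],
       [  0.        ,   0.        ,   1.        ]]), 'R': array([[ 0.99805075, -0.05777915, -0.02358529],
       [-0.04512506, -0.40708083, -0.91227678],
       [ 0.04310946,  0.91156282, -0.40889461]]), 't': array([-0.62005741,  0.06492946,  1.26886397])}
top {'mtx': array([[439.40792225,   0.        , 316
[... 172 characters left out ...]
63e-03],
       [-9.84782778e-01, -9.03655457e-03, -1.73554664e-01],
       [ 1.73559923e-01,  2.04955941e-04, -9.84823289e-01]]), 't': array([-0.06433728,  0.62979774,  1.01068185])}
{'mtx': array([[356.82488339,   0.        , 319.23359012],
       [  0.        , 356.82488339, 241.09152375],
       [  0.        ,   0.        ,   1.        ]]), 'hand_eye': array([[ 9.99999889e-01, -1.74961749e-04, -4.37780685e-04,
         5.75526909e-04],
       [ 2.95883556e-04,  9.55848122e-01,  2.93860987e-01,
        -7.47820518e-02],
       [ 3.67037414e-04, -2.93861083e-01,  9.55848068e-01,
        -1.42591924e-01],
       [ 0.00000000e+00,  0.00000000e+00,  0.00000000e+00,
         1.00000000e+00]])}
```

View pics/top0.png

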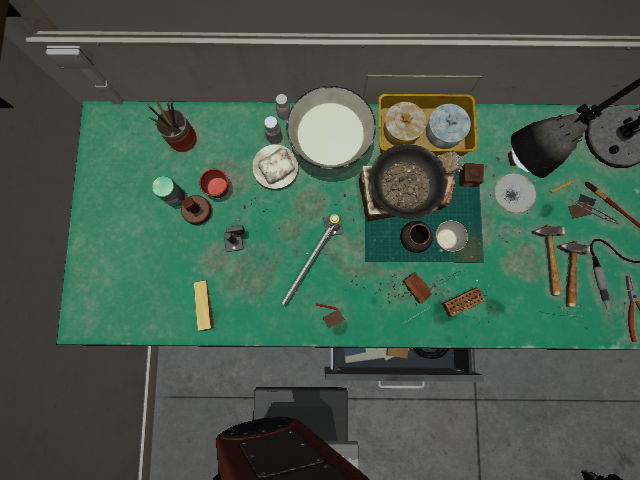

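View pics/scene0.png

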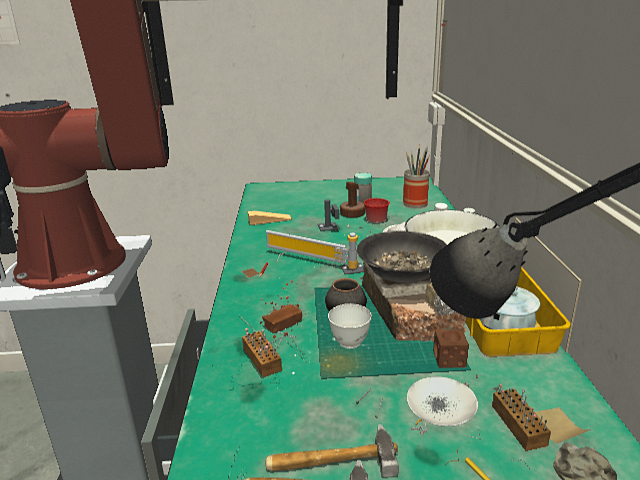

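The top view shows the hinge post near (335,222), the guard's free end near (286,302), the stop post near (234,238) and the wedge near (203,305). The red cup, bottle and dolly are around (160-215,185-210). The scene view agrees, with the wedge at (270,216), the stop at (328,215) and the hinge at (352,250).

```bash
cat > h.py <<'E'
import numpy as np, cv2
from station import sensors, imaging
from scipy.spatial.transform import Rotation as Ro
def cam(n, s=None):
    c=imaging.get_calibration(n); K=c["mtx"]
    if n!="wrist": return K,c["R"],c["t"]
    T=np.eye(4); T[:3,:3]=Ro.from_euler("xyz",s["eef_rot"]).as_matrix(); T[:3,3]=s["position"]
    W=np.linalg.inv(T@c["hand_eye"]); return K,W[:3,:3],W[:3,3]
def onplane(c,uv,z):
    K,R,t=c; d=R.T@np.linalg.solve(K,[uv[0],uv[1],1]); o=-R.T@t
    return o+d*(z-o[2])/d[2]
def tri(cs,uvs):
    A=[];b=[]
    for (K,R,t),(u,v) in zip(cs,uvs):
        P=K@np.c_[R,t]
        for r,k in ((u,0),(v,1)):
            q=r*P[2]-P[k]; A.append(q[:3]);b.append(-q[3])
    x,res,_,_=np.linalg.lstsq(np.array(A),np.array(b),rcond=None); return x
def proj(c,X):
    K,R,t=c; p=K@(R@np.asarray(X)+t); return p[:2]/p[2]
E
python3 - <<'E'
from h import *
a=cv2.imread("pics/top0.png")[170:345,150:365]; b=cv2.imread("pics/scene0.png")[165:290,230:430]
cv2.imwrite("pics/topc.png",cv2.resize(a,None,fx=3.4,fy=3.4,interpolation=cv2.INTER_CUBIC))
cv2.imwrite("pics/scenec.png",cv2.resize(b,None,fx=4,fy=4,interpolation=cv2.INTER_CUBIC))
E
```

```text
(no output)
```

View pics/topc.png

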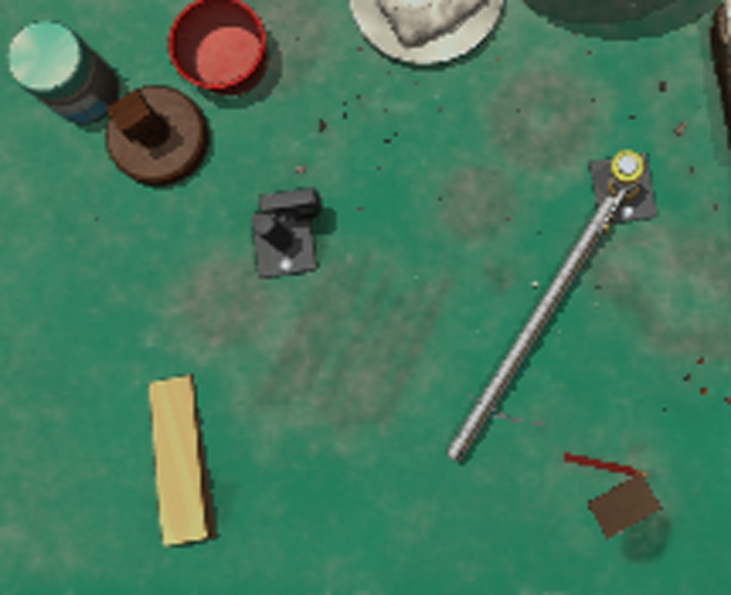

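View pics/scenec.png

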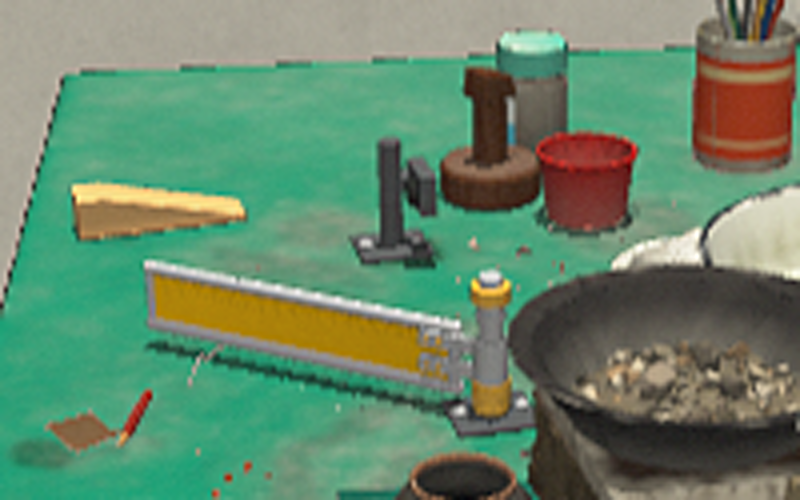

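```bash
python3 - <<'E'
from h import *
T=cam("top");S=cam("scene")
t=lambda x,y:(x/3.4+150-.35,y/3.4+170-.35); s=lambda x,y:(x/4+230-.37,y/4+165-.37)
def d(n,a,b):
    X=tri([T,S],[t(*a),s(*b)]); print(n,X.round(4),"err",(proj(T,X)-t(*a)).round(1),(proj(S,X)-s(*b)).round(1))
d("hinge top",(628,165),(490,275))
d("stop top",(266,227),(389,142))
d("gate end top",(457,456),(148,264))
for n,p in dict(sf1=(254,213),sf3=(317,269),sf4=(261,277),hf1=(590,160),hf2=(648,153),hf3=(656,218)).items(): print(n,onplane(T,t(*p),.005).round(4))
for n,p in dict(toeL=(150,384),toeR=(192,376)).items(): print(n,onplane(T,t(*p),.004).round(4))
for n,p in dict(heelL=(163,546),heelR=(207,540)).items(): print(n,onplane(T,t(*p),.029).round(4), onplane(T,t(*p),.0).round(4))
d("heelR top",(207,540),(72,186)); 
d("toeL", (150,384),(240,200)); d("toeR",(192,376),(244,214))
for n,p in dict(cup=(217,48),bot=(45,55),dol=(157,135)).items(): print(n,onplane(T,t(*p),.05).round(3))
E
```

```text
hinge top [ 0.6734 -0.1008  0.0888] err [ 0.  -0.9] [-0.6  0.2]
stop top [0.6305 0.1517 0.0771] err [-0.  -1.4] [-0.8  0.2]
gate end top [0.4739 0.0167 0.0543] err [-0.1 -1.4] [-0.9  0.1]
sf1 [0.6505 0.1758 0.005 ]
sf3 [0.6085 0.127  0.005 ]
sf4 [0.6021 0.1684 0.005 ]
hf1 [ 0.6934 -0.0756  0.005 ]
hf2 [ 0.6992 -0.1193  0.005 ]
hf3 [ 0.6494 -0.1253  0.005 ]
toeL [0.5222 0.2466 0.004 ]
toeR [0.5283 0.216  0.004 ]
heelL [0.4067 0.2239 0.029 ] [0.4057 0.2316 0.    ]
heelR [0.4111 0.1932 0.029 ] [0.4102 0.1999 0.    ]
heelR top [0.4135 0.1907 0.0406] err [-0.1 -0.8] [-0.5  0. ]
toeL [0.5259 0.2475 0.0021] err [-0.1 -1.4] [-0.9  0.1]
toeR [0.5302 0.2163 0.0038] err [-0.  -0.7] [-0.5  0.1]
cup [0.765 0.199 0.05 ]
bot [0.758 0.324 0.05 ]
dol [0.699 0.239 0.05 ]
```

Emit:
{"fn": "step_arm", "kwargs": {
  "increments": [
    [0,398,532,20,-0.14],
    [0,398,532,20,-0.14],
    [0,398,532,20,-0.14],
    [0,398,532,20,-0.14],
    [0,398,532,20,-0.14],
    [0,398,532,20,-0.14],
    [0,398,532,20,-0.14],
    [0,398,532,20,-0.14],
    [0,398,532,20,-0.14],
    [0,398,532,20,-0.14],
    [0,398,532,20,-0.14],
    [0,398,532,20,-0.14]
  ]
}}

```text
t: 1.1
position: [0.4519, -0.1006, 0.2464]
eef_rot: [3.142, -0.0, -1.417]
contact_force: [0.2, -2.2, 1.2]
finger_gap: 0.0
```

Emit:
{"fn": "step_arm", "kwargs": {
  "increments": [
    [0,0,0,0,0],
    [0,0,0,0,0],
    [0,0,0,0,0],
    [0,0,0,0,0],
    [0,0,0,0,0],
    [0,0,0,0,0]
  ]
}}

```text
t: 1.6
position: [0.4507, -0.1037, 0.2464]
eef_rot: [3.142, -0.0, -1.419]
contact_force: [0.8, -0.4, -0.1]
finger_gap: 0.0005
```

Emit:
{"fn": "step_arm", "kwargs": {
  "increments": [
    [0,99,134,0,0],
    [0,99,134,0,0],
    [0,99,134,0,0],
    [0,99,134,0,0],
    [0,99,134,0,0],
    [0,99,134,0,0],
    [0,99,134,0,0],
    [0,99,134,0,0],
    [0,99,134,0,0],
    [0,99,134,0,0]
  ]
}}

```text
t: 2.43
position: [0.5498, 0.0302, 0.2466]
eef_rot: [-3.141, -0.0, -1.419]
contact_force: [-0.3, -0.3, 0.7]
finger_gap: 0.0003
```

```bash
python3 - <<'E'
from h import *
import json
s=sensors.state(); im=imaging.capture("wrist"); cv2.imwrite("pics/w1.png",im)
json.dump({k:np.asarray(s[k]).tolist() for k in("position","eef_rot")},open("w1.json","w")); print(s["position"],s["eef_rot"],s["t"])
E
```

```text
[0.54979824 0.03023014 0.24662975] [-3.14135627e+00 -1.85215133e-04 -1.41870277e+00] 2.4333
```

View pics/w1.png

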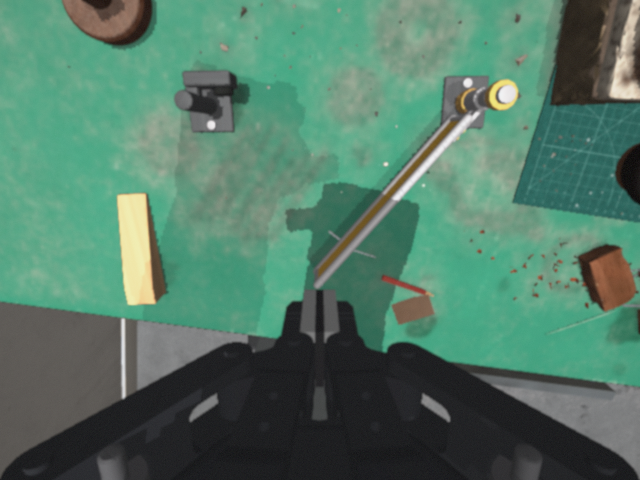

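The wrist view shows the stop foot at (192-234,80-132), the hinge foot at (444-488,75-128) and the guard's end near (318,283). The wedge toe is at (118-146,194) and its heel at (127-155,304). I'll enlarge these parts.

```bash
python3 - <<'E'
from h import *
a=cv2.imread("pics/w1.png")
f=lambda c,k:cv2.resize(c,None,fx=k,fy=k,interpolation=cv2.INTER_CUBIC)
A=f(a[60:140,170:250],4);B=f(a[60:140,440:520],4);C=f(a[180:320,110:170],4)
o=np.zeros((560,640,3),np.uint8);o[:320,:320]=A;o[:320,320:]=B
o2=np.zeros((560,800,3),np.uint8);o2[:320,:640]=o[:320];o2[:,560:800]=0
o2[:320,:280]=A[:,:280];o2[:320,280:560]=B[:,:280];o2[:560,560:800]=C
cv2.imwrite("pics/w1c.png",o2)
E
```

```text
(no output)
```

View pics/w1c.png

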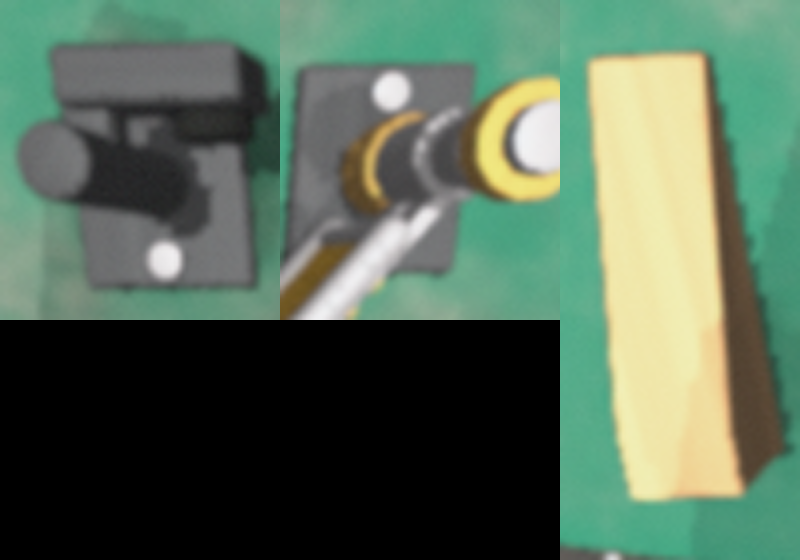

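```bash
python3 - <<'E'
from h import *
import json
s={k:np.array(v) for k,v in json.load(open("w1.json")).items()}
W=cam("wrist",s);T=cam("top");S=cam("scene")
A=lambda x,y:(x/4+169.63,y/4+59.63);B=lambda x,y:((x-280)/4+439.63,y/4+59.63);C=lambda x,y:((x-560)/4+109.63,y/4+179.63)
t=lambda x,y:(x/3.4+149.65,y/3.4+169.65); sc=lambda x,y:(x/4+229.63,y/4+164.63)
for n,p,z in [("sBL",A(93,286),.005),("sBR",A(256,284),.005),("sbolt",A(165,259),.007),("hTL",B(302,66),.005),("hTR",B(474,65),.005),("hBR",B(447,272),.005),("hbolt",B(392,91),.007),("stoptop",A(54,160),.08),("hingetop",B(540,135),.09),
 ("toeL",C(590,60),.004),("toeR",C(706,53),.004),("heelL",C(631,498),.029),("heelR",C(743,495),.029),("under",C(790,452),0)]:
    print(n,onplane(W,p,z).round(4))
for n,w,a,b in [("hinge top",B(540,135),(628,165),(490,275)),("stop top",A(54,160),(266,227),(389,142)),("heelR",C(743,495),(207,540),None),("heelL",C(631,498),(163,546),None),("toeL",C(590,60),(150,384),None),("toeR",C(706,53),(192,376),None),("gate end",(317.5,283),(457,456),(148,264))]:
    cs=[W,T];uv=[w,t(*a)]
    if b: cs.append(S);uv.append(sc(*b))
    print(n,tri(cs,uv).round(4))
E
```

```text
sBL [0.6045 0.1697 0.005 ]
sBR [0.6113 0.1282 0.005 ]
sbolt [0.614  0.1512 0.007 ]
hTL [ 0.6942 -0.0738  0.005 ]
hTR [ 0.7008 -0.1157  0.005 ]
hBR [ 0.6527 -0.1228  0.005 ]
hbolt [ 0.6917 -0.0966  0.007 ]
stoptop [0.6315 0.1535 0.08  ]
hingetop [ 0.6737 -0.0973  0.09  ]
toeL [0.5258 0.2481 0.004 ]
toeR [0.5325 0.217  0.004 ]
heelL [0.4092 0.225  0.029 ]
heelR [0.4149 0.1941 0.029 ]
under [0.4145 0.1928 0.    ]
hinge top [ 0.6736 -0.0997  0.088 ]
stop top [0.6308 0.153  0.0768]
heelR [0.4113 0.1953 0.0235]
heelL [0.407  0.2255 0.026 ]
toeL [ 5.235e-01  2.490e-01 -4.000e-04]
toeR [ 0.5297  0.2191 -0.0039]
gate end [0.4745 0.0184 0.0529]
```

Emit:
{"fn": "step_arm", "kwargs": {
  "increments": [
    [0,-28,-92,0,0.01],
    [0,-28,-92,0,0.01],
    [0,-28,-92,0,0.01],
    [0,-28,-92,-40,0.01],
    [0,-28,-92,-80,0.01],
    [0,-28,-92,-120,0.01],
    [0,-28,-92,-160,0.01],
    [0,-28,-92,-190,0.01],
    [0,-28,-92,-210,0.01],
    [0,-28,-92,-222,0.01],
    [0,-28,-92,-222,0.01],
    [0,-28,-92,-222,0.01]
  ]
}}

```text
t: 3.48
position: [0.5218, -0.0608, 0.0243]
eef_rot: [3.141, 0.0, -1.408]
contact_force: [0.2, -0.9, 0.7]
finger_gap: 0.0003
```

Emit:
{"fn": "step_arm", "kwargs": {
  "increments": [
    [0,7,8,0,0],
    [0,13,15,0,0],
    [0,20,23,0,0],
    [0,26,31,0,0],
    [0,33,38,0,0],
    [0,39,46,0,0],
    [0,46,54,0,0],
    [0,52,61,0,0],
    [0,59,69,0,0],
    [0,65,77,0,0],
    [0,72,84,0,0],
    [0,78,92,0,0]
  ]
}}

```text
t: 4.48
position: [0.6008, 0.032, 0.0243]
eef_rot: [3.142, -0.0, -1.407]
contact_force: [0.1, 0.2, -1.0]
finger_gap: 0.0001
```

Emit:
{"fn": "step_arm", "kwargs": {
  "increments": [
    [0,2,2.4,0,0],
    [0,4,5,0,0],
    [0,6,7,0,0],
    [0,8,9.5,0,0],
    [0,10,12,0,0],
    [0,12,14,0,0],
    [0,14,16,0,0],
    [0,16,18,0,0],
    [0,17,20,0,0],
    [0,18,21,0,0]
  ]
}}

```text
t: 5.32
position: [0.6183, 0.0526, 0.0243]
eef_rot: [3.142, 0.0, -1.407]
contact_force: [-0.5, -0.6, -0.5]
finger_gap: -0.0
```

Emit:
{"fn": "step_arm", "kwargs": {
  "increments": [
    [0,1.5,0.3,0,0],
    [0,3,0.5,0,0],
    [0,4.5,0.8,0,0],
    [0,6,1,0,0],
    [0,7,1.1,0,0],
    [0,8,1.3,0,0]
  ]
}}

```text
t: 5.82
position: [0.6263, 0.0536, 0.0243]
eef_rot: [-3.142, 0.0, -1.407]
contact_force: [0.4, -0.1, -0.1]
finger_gap: 0.0005
```

Emit:
{"fn": "step_arm", "kwargs": {
  "increments": [
    [0,0.5,0.1,0,0],
    [0,1,0.2,0,0],
    [0,1.5,0.25,0,0],
    [0,2,0.3,0,0]
  ]
}}

```text
t: 6.15
position: [0.6281, 0.0539, 0.0243]
eef_rot: [3.141, 0.0, -1.407]
contact_force: [0.3, -0.1, -0.8]
finger_gap: 0.0001
```

```bash
python3 - <<'E'
from h import *
s=sensors.state();print(s["contact_force"])
a=imaging.capture("top");b=imaging.capture("scene")
f=lambda c,k:cv2.resize(c,None,fx=k,fy=k,interpolation=cv2.INTER_CUBIC)
A=f(a[200:325,200:350],4);B=f(b[175:275,300:400],4)
cv2.imwrite("pics/g.png",np.vstack([f(a[205:260,200:360],5),f(b[190:255,290:370],5)[:, :400].repeat(2,1)[:,:800]]) if 0 else f(a[200:320,195:355],5))
cv2.imwrite("pics/gs.png",f(b[180:270,280:380],8))
E
```

```text
[ 0.2964611  -0.11236901 -0.75578121]
```

View pics/gs.png

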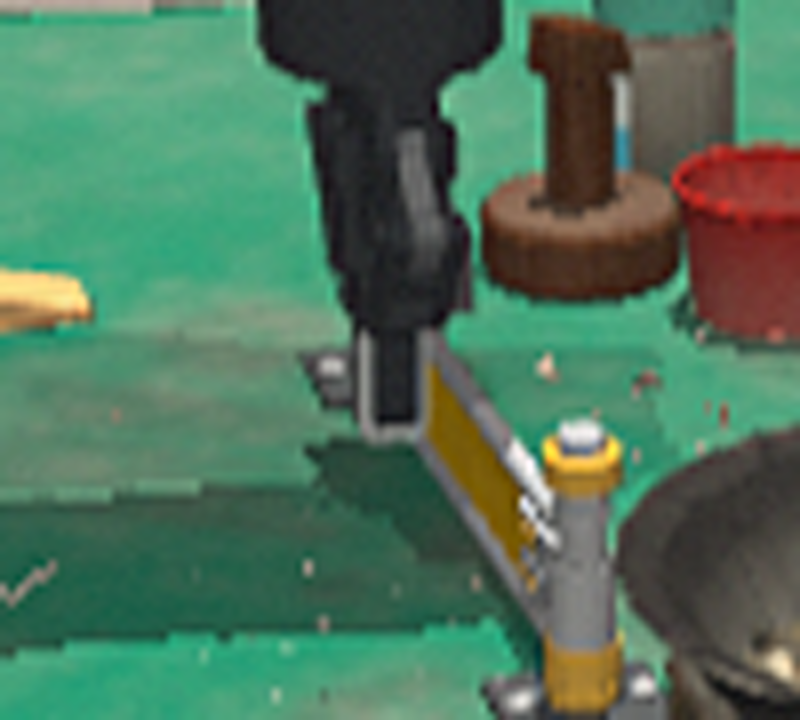

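The guard has followed the fingers and is nearly shut. The finger edge is at (425,400) in the crop. I'll keep going by feel.

Emit:
{"fn": "step_arm", "kwargs": {
  "increments": [
    [0,0.5,0.1,0,0],
    [0,1,0.15,0,0],
    [0,1.5,0.25,0,0],
    [0,2,0.3,0,0],
    [0,2,0.3,0,0]
  ]
}}

```text
t: 6.67
position: [0.6303, 0.0542, 0.0243]
eef_rot: [-3.142, 0.0, -1.407]
contact_force: [-0.5, -0.2, -0.1]
finger_gap: 0.0001
```

Emit:
{"fn": "step_arm", "kwargs": {
  "increments": [
    [0,0.5,0.1,0,0],
    [0,1,0.15,0,0],
    [0,1.5,0.25,0,0],
    [0,2,0.3,0,0],
    [0,2,0.3,0,0]
  ]
}}

```text
t: 7.08
position: [0.6323, 0.0545, 0.0243]
eef_rot: [-3.141, 0.0, -1.407]
contact_force: [-0.5, -0.2, -0.3]
finger_gap: 0.0002
```

Emit:
{"fn": "step_arm", "kwargs": {
  "increments": [
    [0,0.5,0.1,0,0],
    [0,1,0.15,0,0],
    [0,1.5,0.25,0,0],
    [0,2,0.3,0,0],
    [0,2,0.3,0,0]
  ]
}}

```text
t: 7.5
position: [0.6336, 0.0548, 0.0242]
eef_rot: [3.141, 0.0, -1.407]
contact_force: [-2.4, 0.3, 2.1]
finger_gap: -0.0001
```

Emit:
{"fn": "step_arm", "kwargs": {
  "increments": [
    [0,0.5,0.1,0,0],
    [0,1,0.15,0,0],
    [0,1.5,0.25,0,0],
    [0,2,0.3,0,0],
    [0,2,0.3,0,0]
  ]
}}

```text
t: 7.92
position: [0.6344, 0.055, 0.0239]
eef_rot: [3.138, 0.0, -1.407]
contact_force: [-7.8, -2.0, 2.9]
finger_gap: 0.0002
```

Emit:
{"fn": "step_arm", "kwargs": {
  "increments": [
    [0,-15,-2,0,0],
    [0,-50,-8,0,0],
    [0,-50,-8,30,0],
    [60,-80,20,70,0.03],
    [60,-110,60,100,0.03],
    [60,-140,90,100,0.03],
    [60,-170,120,100,0.03],
    [60,-200,150,100,0.03],
    [60,-213,156,100,0.03],
    [60,-213,156,100,0.03],
    [60,-213,156,100,0.03],
    [60,-213,156,100,0.03]
  ]
}}

```text
t: 8.92
position: [0.4309, 0.1835, 0.1248]
eef_rot: [-3.14, 0.024, -1.34]
contact_force: [1.0, 0.3, -0.1]
finger_gap: 0.0601
```

```bash
python3 - <<'E'
from h import *
import json
s=sensors.state(); im=imaging.capture("wrist"); cv2.imwrite("pics/w2.png",im)
json.dump({k:np.asarray(s[k]).tolist() for k in("position","eef_rot")},open("w2.json","w")); print(s["position"],s["eef_rot"],s["t"])
W=cam("wrist",s)
for X in [(.5275,.232,.004),(.411,.2092,.029)]: print(proj(W,X))
cv2.imwrite("pics/t2.png",cv2.resize(imaging.capture("top")[190:320,170:350],None,fx=4.4,fy=4.4,interpolation=cv2.INTER_CUBIC))
E
```

```text
[0.43089536 0.18349233 0.12480876] [-3.13985849  0.02408283 -1.3403833 ] 8.9167
[285.9237934   85.28076718]
[280.36097334 261.17249968]
```

View pics/w2.png

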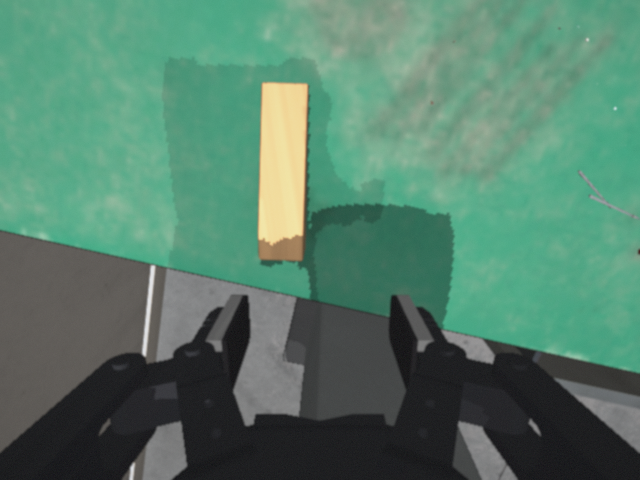

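The wedge lies at (259-308,83-262) with its toe at the top, matching the predicted pixels within 2 px. The hand was still settling, so I'll let it settle before descending.

Emit:
{"fn": "step_arm", "kwargs": {
  "increments": [
    [60,0,0,0,0],
    [60,0,0,0,0],
    [60,0,0,0,0],
    [60,0,0,0,0],
    [60,0,0,0,0]
  ]
}}

```text
t: 9.43
position: [0.4297, 0.1833, 0.1242]
eef_rot: [3.141, 0.024, -1.34]
contact_force: [-0.1, -0.1, -0.9]
finger_gap: 0.0601
```

View pics/t2.png

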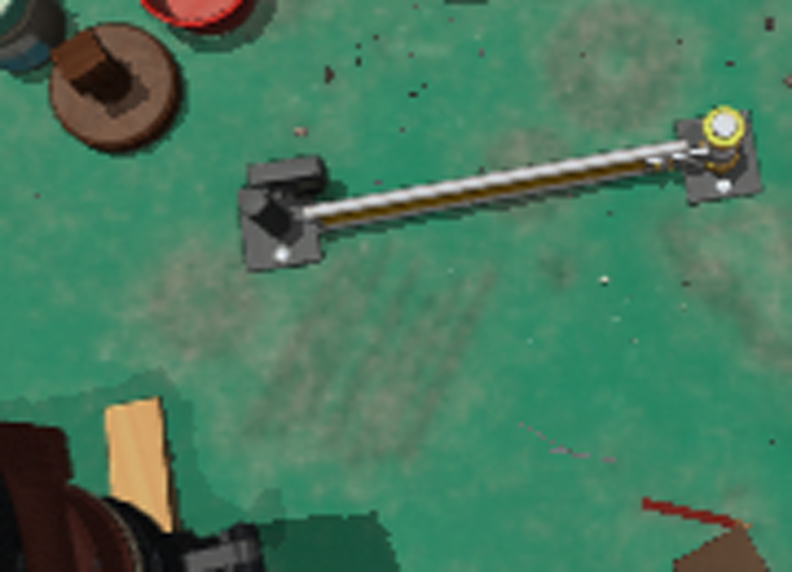

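Emit:
{"fn": "step_arm", "kwargs": {
  "increments": [
    [60,-9,28,0,-0.037],
    [60,-9,28,0,-0.037],
    [60,-9,28,0,-0.037],
    [60,-9,28,0,-0.037],
    [60,-9,28,0,-0.037]
  ]
}}

```text
t: 9.85
position: [0.4261, 0.1873, 0.1244]
eef_rot: [3.141, 0.046, -1.345]
contact_force: [-0.9, 0.0, -0.2]
finger_gap: 0.0599
```

```bash
python3 - <<'E'
from h import *
T=cam("top"); f=lambda x,y:(x/4.4+169.6,y/4.4+189.6)
a=onplane(T,f(305,213),.056);b=onplane(T,f(690,147),.056);d=a-b
print(a,b,np.degrees(np.arctan2(-d[0],d[1])), np.linalg.norm(d))
x=np.array([.987,.161]);o=np.array([.654,.0187])
print([(p[:2]-o)@x for p in(a,b)])
print(sensors.state()["joints"].round(3))
for z in(.03,.056,.08): print([(onplane(T,f(*p),z)[:2]-o)@x for p in((250,187),(322,180),(322,193))])
E
```

```text
[0.62721385 0.12897841 0.056     ] [ 0.66627998 -0.0827943   0.056     ] 10.45196269079816 0.21534586832368136
[np.float64(-0.008683101188251647), np.float64(-0.004220238086942453)]
[ 0.225  0.271 -0.487  0.813  0.046  3.141]
[np.float64(0.016063652101589426), np.float64(0.013881527900154097), np.float64(0.006453124273031707)]
[np.float64(0.010391541196753002), np.float64(0.00826220695225722), np.float64(0.001013511293795836)]
[np.float64(0.005155746515365666), np.float64(0.0030751414618909387), np.float64(-0.004007669917806457)]
```

Joint 6 has reached its limit, so I'll use the half-turned grasp instead, turning by +3.11 rad.

Emit:
{"fn": "step_arm", "kwargs": {
  "increments": [
    [60,-5,24,0,0.12],
    [60,-5,24,0,0.24],
    [60,-5,24,0,0.36],
    [60,-5,24,0,0.48],
    [60,-5,24,0,0.6],
    [60,-5,24,0,0.72],
    [60,-5,24,0,0.84],
    [60,-5,24,0,0.96],
    [60,-5,24,0,1.08],
    [60,-5,24,0,1.2],
    [60,-5,24,0,1.32],
    [60,-5,24,0,1.44]
  ]
}}

```text
t: 10.85
position: [0.4212, 0.2114, 0.1244]
eef_rot: [3.141, 0.046, 0.101]
contact_force: [0.7, -0.7, -0.3]
finger_gap: 0.0601
```

Emit:
{"fn": "step_arm", "kwargs": {
  "increments": [
    [60,0,0,0,0.12],
    [60,0,0,0,0.24],
    [60,0,0,0,0.36],
    [60,0,0,0,0.48],
    [60,0,0,0,0.6],
    [60,0,0,0,0.72],
    [60,0,0,0,0.84],
    [60,0,0,0,0.96],
    [60,0,0,0,1.08],
    [60,0,0,0,1.2],
    [60,0,0,0,1.32],
    [60,0,0,0,1.44]
  ]
}}

```text
t: 11.85
position: [0.4211, 0.2114, 0.1244]
eef_rot: [3.141, 0.046, 1.541]
contact_force: [0.5, -0.6, 0.1]
finger_gap: 0.0598
```

Emit:
{"fn": "step_arm", "kwargs": {
  "increments": [
    [60,0,0,0,0.12],
    [60,0,0,0,0.23],
    [60,0,0,0,0.23],
    [60,0,0,0,0.23],
    [60,0,0,0,0.23]
  ]
}}

```text
t: 12.27
position: [0.4212, 0.2114, 0.1244]
eef_rot: [3.141, 0.046, 1.761]
contact_force: [0.7, 0.1, 0.0]
finger_gap: 0.0599
```

The limit left a 2.6° tilt in the commanded pose. I'll try to remove it by leaning on joint 6's opposite limit, which mirrors the effect.

Emit:
{"fn": "step_arm", "kwargs": {
  "increments": [
    [60,0,0,0,0.12],
    [60,0,0,0,0.24],
    [60,0,0,0,0.36],
    [60,0,0,0,0.48],
    [60,0,0,0,0.6],
    [60,0,0,0,0.72],
    [60,0,0,0,0.84],
    [60,0,0,0,0.96],
    [60,0,0,0,1.08],
    [60,0,0,0,1.2],
    [60,0,0,0,1.32],
    [60,0,0,0,1.44]
  ]
}}

```text
t: 13.27
position: [0.4211, 0.2114, 0.1244]
eef_rot: [3.141, 0.046, -3.075]
contact_force: [-0.1, -0.4, -0.4]
finger_gap: 0.0597
```

Emit:
{"fn": "step_arm", "kwargs": {
  "increments": [
    [60,0,0,0,0.12],
    [60,0,0,0,0.24],
    [60,0,0,0,0.36],
    [60,0,0,0,0.48],
    [60,0,0,0,0.6],
    [60,0,0,0,0.72],
    [60,0,0,0,0.84],
    [60,0,0,0,0.96],
    [60,0,0,0,1.08],
    [60,0,0,0,1.2],
    [60,0,0,0,1.32],
    [60,0,0,0,1.44]
  ]
}}

```text
t: 14.27
position: [0.4211, 0.2113, 0.1244]
eef_rot: [3.141, 0.046, -1.636]
contact_force: [0.3, -0.2, -0.0]
finger_gap: 0.0603
```

Emit:
{"fn": "step_arm", "kwargs": {
  "increments": [
    [60,0,0,0,0.12],
    [60,0,0,0,0.24],
    [60,0,0,0,0.36],
    [60,0,0,0,0.48],
    [60,0,0,0,0.56],
    [60,0,0,0,0.56]
  ]
}}

```text
t: 14.77
position: [0.396, 0.2662, 0.1243]
eef_rot: [3.139, 0.005, -1.139]
contact_force: [0.5, 0.6, -1.0]
finger_gap: 0.0601
```

```bash
python3 -c "
from h import *
print(sensors.state()['joints'].round(3))"
```

```text
[ 0.435  0.296 -0.451  0.827  0.005 -3.138]
```

The tilt is now 0.3°. I'll turn back and go over the heel.

Emit:
{"fn": "step_arm", "kwargs": {
  "increments": [
    [60,0,0,0,-0.12],
    [60,0,0,0,-0.24],
    [60,0,0,0,-0.36],
    [60,0,0,0,-0.48],
    [60,25,-55,0,-0.6],
    [60,25,-55,0,-0.72],
    [60,25,-55,0,-0.84],
    [60,25,-55,0,-0.96],
    [60,25,-55,0,-1.08],
    [60,25,-55,0,-1.2],
    [60,25,-55,0,-1.32],
    [60,25,-55,0,-1.44]
  ]
}}

```text
t: 15.77
position: [0.4221, 0.2088, 0.1243]
eef_rot: [3.139, 0.005, -2.591]
contact_force: [0.0, -0.5, 0.5]
finger_gap: 0.06
```

Emit:
{"fn": "step_arm", "kwargs": {
  "increments": [
    [60,0,0,0,-0.12],
    [60,0,0,0,-0.24],
    [60,0,0,0,-0.36],
    [60,0,0,0,-0.48],
    [60,0,0,0,-0.6],
    [60,0,0,0,-0.72],
    [60,0,0,0,-0.84],
    [60,0,0,0,-0.96],
    [60,0,0,0,-1.08],
    [60,0,0,0,-1.2],
    [60,0,0,0,-1.32],
    [60,0,0,0,-1.44]
  ]
}}

```text
t: 16.77
position: [0.4221, 0.2089, 0.1243]
eef_rot: [3.14, 0.005, 2.253]
contact_force: [-0.5, -0.5, 0.3]
finger_gap: 0.06
```

Emit:
{"fn": "step_arm", "kwargs": {
  "increments": [
    [60,0,0,-10,-0.12],
    [60,0,0,-20,-0.24],
    [60,0,0,-30,-0.36],
    [60,0,0,-30,-0.48],
    [60,0,0,-40,-0.5],
    [60,0,0,-50,-0.5],
    [60,0,0,-50,-0.5],
    [60,0,0,-50,-0.5],
    [60,0,0,-50,-0.5]
  ]
}}

```text
t: 17.52
position: [0.4223, 0.2091, 0.0747]
eef_rot: [3.139, 0.005, 1.761]
contact_force: [0.3, -0.4, -0.5]
finger_gap: 0.0602
```

Emit:
{"fn": "step_arm", "kwargs": {
  "increments": [
    [60,0,2,-20,0],
    [60,0,2,-40,0],
    [60,0,2,-55,0],
    [60,0,2,-65,0],
    [60,0,2,-68,0],
    [60,0,2,-68,0]
  ]
}}

```text
t: 18.02
position: [0.4219, 0.2111, 0.0062]
eef_rot: [3.14, 0.005, 1.761]
contact_force: [-0.6, -0.9, 0.7]
finger_gap: 0.0604
```

Emit:
{"fn": "step_arm", "kwargs": {
  "increments": [
    [40,0,0,0,0],
    [34,0,0,0,0],
    [20,0,0,0,0],
    [20,0,0,0,0],
    [20,0,0,0,0],
    [20,0,0,0,0],
    [20,0,0,0,0],
    [20,0,0,0,0]
  ],
  "force": 30
}}

```text
t: 18.68
position: [0.4228, 0.2114, 0.0074]
eef_rot: [3.138, 0.005, 1.762]
contact_force: [-1.2, -0.4, 6.6]
finger_gap: 0.0312
```

Gripped, with a gap of 31 mm. Next I lift, carry and align squarely in front of the guard's free half.

Emit:
{"fn": "step_arm", "kwargs": {
  "increments": [
    [20,0,0,10,0],
    [20,0,0,22,0],
    [20,0,-25,22,-0.01],
    [20,0,-50,22,-0.02],
    [20,0,-75,22,-0.03],
    [20,0,-100,22,-0.03],
    [20,10,-125,22,-0.03],
    [20,30,-145,22,-0.03],
    [20,50,-155,22,-0.03],
    [20,70,-155,22,-0.03],
    [20,84,-155,22,-0.03],
    [20,84,-155,22,-0.03]
  ]
}}

```text
t: 19.68
position: [0.5096, 0.0556, 0.0292]
eef_rot: [3.136, 0.006, 1.731]
contact_force: [0.6, -0.1, -0.7]
finger_gap: 0.0315
```

Emit:
{"fn": "step_arm", "kwargs": {
  "increments": [
    [20,0,0,0,0],
    [20,0,0,0,0],
    [20,0,0,0,0],
    [20,0,0,0,0]
  ]
}}

```text
t: 20.02
position: [0.5051, 0.0564, 0.0284]
eef_rot: [3.14, 0.005, 1.732]
contact_force: [-0.4, 0.2, -0.6]
finger_gap: 0.0316
```

```bash
python3 - <<'E'
from h import *
import json
s=sensors.state(); im=imaging.capture("wrist"); cv2.imwrite("pics/w3.png",im)
json.dump({k:np.asarray(s[k]).tolist() for k in("position","eef_rot")},open("w3.json","w")); print(s["position"],s["eef_rot"],s["t"],s["contact_force"],s["joints"].round(2))
b=imaging.capture("scene");cv2.imwrite("pics/s3.png",cv2.resize(b[180:270,250:370],None,fx=6.5,fy=6.5,interpolation=cv2.INTER_CUBIC))
b=imaging.capture("top");cv2.imwrite("pics/t3.png",b)
E
```

```text
[0.50508659 0.05637835 0.02840015] [3.14019187 0.00472935 1.73210504] 20.0167 [-0.42261348  0.21210167 -0.59226771] [-0.03  0.47 -0.49  0.61 -0.   -0.19]
```

View pics/w3.png

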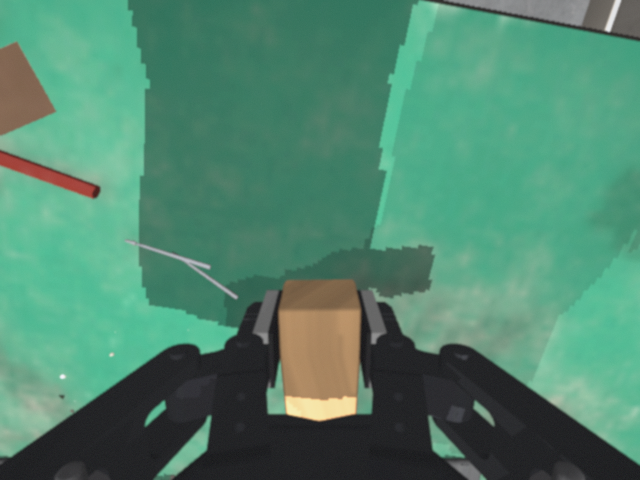

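The wedge sits square between the pads. Its heel edge is at row 282, columns 278-360. Now I lower it onto the bench in front of the guard.

Emit:
{"fn": "step_arm", "kwargs": {
  "increments": [
    [20,2,0,-8,0],
    [20,2,0,-14,0],
    [20,2,0,-18,0],
    [20,2,0,-20,0],
    [20,2,0,-20,0],
    [20,2,0,-20,0]
  ]
}}

```text
t: 20.67
position: [0.5078, 0.0561, 0.008]
eef_rot: [3.14, 0.005, 1.732]
contact_force: [0.4, -0.7, -1.8]
finger_gap: 0.0315
```

```bash
python3 - <<'E'
from h import *
import json
s={k:np.array(v) for k,v in json.load(open("w3.json")).items()}
W=cam("wrist",s)
x=np.array([.987,.161]);y=np.array([-.161,.987]);o=np.array([.654,.0187])
p=onplane(W,(319,282),.051)[:2];q=s["position"][:2]
print("heel end",(p-o)@x,(p-o)@y,"tcp",(q-o)@x,(q-o)@y)
s=sensors.state();q=s["position"][:2];print((q-o)@x,(q-o)@y,s["contact_force"],s["position"])
E
```

```text
heel end -0.16352319051902772 0.06062926884312603 tcp -0.1409113206325876 0.0611635949312182
-0.13831030597959038 0.060507550022040966 [ 0.39168892 -0.72943222 -1.80335216] [0.50775917 0.05614962 0.00799958]
```

Emit:
{"fn": "step_arm", "kwargs": {
  "increments": [
    [20,3,0.5,0,0],
    [20,6,1,0,0],
    [20,9,1.5,0,0],
    [20,12,2,0,0],
    [20,15,2.4,0,0],
    [20,18,2.9,0,0],
    [20,21,3.4,0,0],
    [20,24,3.9,0,0],
    [20,27,4.4,0,0],
    [20,30,4.9,0,0],
    [20,33,5.4,0,0],
    [20,35.5,5.8,0,0]
  ]
}}

```text
t: 21.67
position: [0.5439, 0.062, 0.0083]
eef_rot: [3.139, 0.005, 1.732]
contact_force: [-0.5, 0.4, -1.8]
finger_gap: 0.0314
```

Emit:
{"fn": "step_arm", "kwargs": {
  "increments": [
    [20,1,0.2,0,0],
    [20,2,0.3,0,0],
    [20,3,0.5,0,0],
    [20,4,0.6,0,0]
  ]
}}

```text
t: 22.0
position: [0.5475, 0.0626, 0.0083]
eef_rot: [3.14, 0.005, 1.732]
contact_force: [-0.9, -1.0, -0.4]
finger_gap: 0.0315
```

Emit:
{"fn": "step_arm", "kwargs": {
  "increments": [
    [20,1,0.2,0,0],
    [20,2,0.3,0,0],
    [20,3,0.5,0,0],
    [20,4,0.6,0,0]
  ]
}}

```text
t: 22.33
position: [0.5515, 0.0632, 0.0083]
eef_rot: [3.14, 0.005, 1.732]
contact_force: [-0.2, 0.1, -1.4]
finger_gap: 0.0317
```

Emit:
{"fn": "step_arm", "kwargs": {
  "increments": [
    [20,0,0,-0.5,0],
    [20,1,0.2,-0.5,0],
    [20,2,0.3,-0.5,0],
    [20,3,0.5,-0.5,0],
    [20,3,0.5,-0.5,0]
  ]
}}

```text
t: 22.75
position: [0.5548, 0.0637, 0.0078]
eef_rot: [3.139, 0.005, 1.732]
contact_force: [-0.2, -0.6, -0.1]
finger_gap: 0.0319
```

Emit:
{"fn": "step_arm", "kwargs": {
  "increments": [
    [20,1,0.2,0,0],
    [20,2,0.3,0,0],
    [20,2,0.3,0,0]
  ]
}}

```text
t: 23.0
position: [0.5566, 0.064, 0.0078]
eef_rot: [3.14, 0.005, 1.732]
contact_force: [0.2, 0.1, -0.9]
finger_gap: 0.0312
```

Emit:
{"fn": "step_arm", "kwargs": {
  "increments": [
    [20,1,0.2,0,0],
    [20,2,0.3,0,0],
    [20,2,0.3,0,0]
  ]
}}

```text
t: 23.25
position: [0.5587, 0.0643, 0.0078]
eef_rot: [3.139, 0.005, 1.732]
contact_force: [-0.1, -0.1, -1.0]
finger_gap: 0.0316
```

Emit:
{"fn": "step_arm", "kwargs": {
  "increments": [
    [20,1,0.2,0,0],
    [20,2,0.3,0,0],
    [20,2,0.3,0,0]
  ]
}}

```text
t: 23.5
position: [0.5606, 0.0646, 0.0078]
eef_rot: [3.14, 0.005, 1.732]
contact_force: [-0.2, -0.8, -0.8]
finger_gap: 0.0314
```

Emit:
{"fn": "step_arm", "kwargs": {
  "increments": [
    [20,1,0.2,0,0],
    [20,2,0.3,0,0],
    [20,2,0.3,0,0]
  ]
}}

```text
t: 23.75
position: [0.5621, 0.0649, 0.0077]
eef_rot: [3.141, 0.005, 1.732]
contact_force: [-1.7, -1.1, -0.5]
finger_gap: 0.0314
```

Emit:
{"fn": "step_arm", "kwargs": {
  "increments": [
    [20,1,0.2,0,0],
    [20,2,0.3,0,0],
    [20,2,0.3,0,0]
  ]
}}

```text
t: 24.0
position: [0.5637, 0.0651, 0.0076]
eef_rot: [3.141, 0.005, 1.732]
contact_force: [-5.5, 0.1, -0.4]
finger_gap: 0.0311
```

Emit:
{"fn": "step_arm", "kwargs": {
  "increments": [
    [20,1,0.2,0,0],
    [20,2,0.3,0,0],
    [20,2,0.3,0,0]
  ]
}}

```text
t: 24.25
position: [0.565, 0.0654, 0.0074]
eef_rot: [-3.141, 0.005, 1.732]
contact_force: [-7.9, -0.4, 0.9]
finger_gap: 0.0312
```

Emit:
{"fn": "step_arm", "kwargs": {
  "increments": [
    [20,1,0.2,0,0],
    [20,2,0.3,0,0],
    [20,2,0.3,0,0]
  ]
}}

```text
t: 24.5
position: [0.5662, 0.0656, 0.0074]
eef_rot: [-3.139, 0.005, 1.732]
contact_force: [-10.5, -2.0, 3.9]
finger_gap: 0.0316
```

The bead was touched at about x = 0.562, with force now rising. I'll release, back off, close the fingers and tap from behind.

Emit:
{"fn": "step_arm", "kwargs": {
  "increments": [
    [60,-1,-0.2,0,0],
    [60,-1.5,-0.2,0,0],
    [60,-1.5,-0.2,0,0],
    [60,-1.5,-0.2,0,0],
    [60,-1.5,-0.2,0,0]
  ]
}}

```text
t: 24.92
position: [0.5676, 0.0656, 0.008]
eef_rot: [3.139, 0.005, 1.732]
contact_force: [-0.2, 0.6, 0.8]
finger_gap: 0.0601
```

Emit:
{"fn": "step_arm", "kwargs": {
  "increments": [
    [60,-15,-2.4,0,0],
    [60,-30,-4.8,2,0],
    [60,-45,-7.3,6,0],
    [60,-50,-8,6,0],
    [0,-50,-8,6,0],
    [0,-50,-8,6,0],
    [0,-50,-8,6,0],
    [0,-50,-8,6,0],
    [0,-50,-8,6,0],
    [0,-50,-8,6,0],
    [0,-50,-8,6,0]
  ]
}}

```text
t: 25.83
position: [0.5172, 0.0576, 0.0137]
eef_rot: [3.14, 0.005, 1.732]
contact_force: [-0.1, 0.1, -0.5]
finger_gap: -0.0004
```

```bash
python3 - <<'E'
from h import *
import json
s=sensors.state(); im=imaging.capture("wrist"); cv2.imwrite("pics/w4.png",im)
json.dump({k:np.asarray(s[k]).tolist() for k in("position","eef_rot")},open("w4.json","w")); print(s["position"],s["eef_rot"],s["t"],s["contact_force"])
b=imaging.capture("scene");cv2.imwrite("pics/s4.png",b);b2=imaging.capture("top");cv2.imwrite("pics/t4.png",b2)
f=lambda c,k:cv2.resize(c,None,fx=k,fy=k,interpolation=cv2.INTER_CUBIC)
o=np.zeros((600,800,3),np.uint8);A=f(b2[205:290,210:350],5);B=f(b[190:260,270:380],5)
cv2.imwrite("pics/m4.png",np.vstack([cv2.resize(b2[210:270,225:345],(700,350),interpolation=cv2.INTER_CUBIC),cv2.resize(b[208:250,290:374],(700,250),interpolation=cv2.INTER_CUBIC)]))
E
```

```text
[0.51715452 0.05758093 0.01369918] [3.13965214 0.00484306 1.73175245] 25.8333 [-0.10796756  0.07344627 -0.54124438]
```

View pics/m4.png

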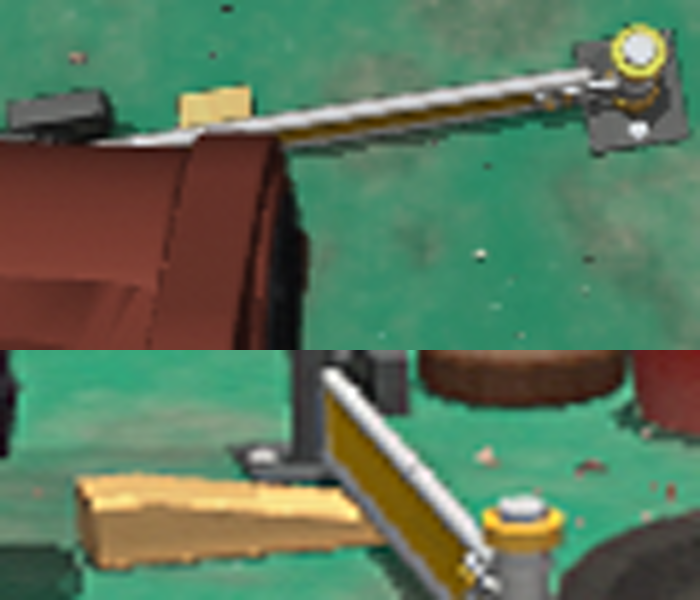

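The wedge is square under the guard: its toe shows beyond at crop (180-252,88-125), and the guard's end lies against the stop pad. Now I push from behind by feel.

Emit:
{"fn": "step_arm", "kwargs": {
  "increments": [
    [0,5,0.8,0,0],
    [0,10,1.6,0,0],
    [0,15,2.4,0,0],
    [0,18,2.9,0,0],
    [0,20,3.2,0,0],
    [0,22,3.6,0,0]
  ]
}}

```text
t: 26.48
position: [0.5393, 0.0612, 0.0137]
eef_rot: [3.14, 0.005, 1.732]
contact_force: [0.5, -0.4, -0.7]
finger_gap: 0.0002
```

Emit:
{"fn": "step_arm", "kwargs": {
  "increments": [
    [0,0.5,0.1,0,0],
    [0,1,0.2,0,0],
    [0,1.5,0.3,0,0],
    [0,2,0.3,0,0],
    [0,2,0.3,0,0]
  ]
}}

```text
t: 26.9
position: [0.541, 0.0615, 0.0139]
eef_rot: [3.14, 0.005, 1.732]
contact_force: [1.0, -0.3, 0.1]
finger_gap: 0.0001
```

Emit:
{"fn": "step_arm", "kwargs": {
  "increments": [
    [0,0.5,0.1,0,0],
    [0,1,0.2,0,0],
    [0,1.5,0.3,0,0],
    [0,1.5,0.3,0,0]
  ]
}}

```text
t: 27.23
position: [0.5426, 0.0618, 0.0138]
eef_rot: [3.14, 0.005, 1.732]
contact_force: [0.1, -0.1, -0.5]
finger_gap: -0.0
```

Emit:
{"fn": "step_arm", "kwargs": {
  "increments": [
    [0,0.5,0.1,0,0],
    [0,1,0.2,0,0],
    [0,1,0.2,0,0]
  ]
}}

```text
t: 27.48
position: [0.5436, 0.062, 0.0138]
eef_rot: [3.14, 0.005, 1.732]
contact_force: [-0.7, 0.6, 0.3]
finger_gap: 0.0001
```

Emit:
{"fn": "step_arm", "kwargs": {
  "increments": [
    [0,0.5,0.1,0,0],
    [0,1,0.2,0,0],
    [0,1,0.2,0,0]
  ]
}}

```text
t: 27.73
position: [0.5441, 0.0621, 0.0138]
eef_rot: [3.14, 0.005, 1.732]
contact_force: [-1.5, -0.0, 0.9]
finger_gap: -0.0002
```

Emit:
{"fn": "step_arm", "kwargs": {
  "increments": [
    [0,0.5,0.1,0,0],
    [0,1,0.2,0,0],
    [0,1,0.2,0,0]
  ]
}}

```text
t: 27.98
position: [0.5441, 0.0622, 0.0136]
eef_rot: [-3.141, 0.005, 1.732]
contact_force: [-5.1, -1.1, 3.9]
finger_gap: -0.0002
```

Emit:
{"fn": "step_arm", "kwargs": {
  "increments": [
    [0,0.5,0.1,0,0],
    [0,1,0.2,0,0],
    [0,1,0.2,0,0]
  ]
}}

```text
t: 28.23
position: [0.5442, 0.0623, 0.0134]
eef_rot: [-3.139, 0.005, 1.732]
contact_force: [-8.0, -2.1, 5.5]
finger_gap: -0.0001
```

Emit:
{"fn": "step_arm", "kwargs": {
  "increments": [
    [0,0.4,0.1,0,0],
    [0,0.8,0.15,0,0],
    [0,0.8,0.15,0,0]
  ]
}}

```text
t: 28.48
position: [0.5443, 0.0625, 0.0133]
eef_rot: [-3.138, 0.005, 1.732]
contact_force: [-9.8, -2.7, 7.6]
finger_gap: -0.0001
```

```bash
python3 -c "
from h import *
s=sensors.state();print(s['position'].round(5),s['contact_force'].round(2),s['wrist_torque'].round(2))"
```

```text
[0.54433 0.06247 0.01333] [-9.82 -2.71  7.59] [-0.49  2.15  0.  ]
```

The tool is sagging and pressing the heel down. I'll raise the command slightly to take out the vertical load, then go on.

Emit:
{"fn": "step_arm", "kwargs": {
  "increments": [
    [0,0,0,0.3,0],
    [0,0,0,0.5,0],
    [0,0,0,0.5,0]
  ]
}}

```text
t: 28.73
position: [0.5444, 0.0627, 0.0134]
eef_rot: [-3.138, 0.004, 1.732]
contact_force: [-7.6, -1.6, 0.0]
finger_gap: -0.0002
```

Emit:
{"fn": "step_arm", "kwargs": {
  "increments": [
    [0,0.3,0,0.1,0],
    [0,0.6,0,0.2,0],
    [0,0.6,0,0.2,0]
  ]
}}

```text
t: 28.98
position: [0.5445, 0.0627, 0.0134]
eef_rot: [-3.137, 0.004, 1.732]
contact_force: [-9.1, -1.9, 0.0]
finger_gap: 0.0002
```

Emit:
{"fn": "step_arm", "kwargs": {
  "increments": [
    [0,0.3,0,0.1,0],
    [0,0.6,0,0.2,0],
    [0,0.6,0,0.2,0],
    [0,0.6,0,0.2,0]
  ]
}}

```text
t: 29.32
position: [0.5447, 0.0627, 0.0134]
eef_rot: [-3.137, 0.004, 1.732]
contact_force: [-9.9, -0.7, -0.1]
finger_gap: 0.0002
```

Emit:
{"fn": "step_arm", "kwargs": {
  "increments": [
    [0,0.3,0,0.1,0],
    [0,0.6,0,0.2,0],
    [0,0.6,0,0.2,0],
    [0,0.6,0,0.2,0]
  ]
}}

```text
t: 29.65
position: [0.5451, 0.0627, 0.0135]
eef_rot: [-3.136, 0.004, 1.732]
contact_force: [-10.8, -1.4, -0.5]
finger_gap: -0.0002
```

```bash
python3 -c "
from h import *
s=sensors.state();print(s['position'].round(5),s['contact_force'].round(2),s['wrist_torque'].round(2))"
```

```text
[0.54509 0.0627  0.01351] [-10.79  -1.43  -0.47] [-0.22  2.05  0.03]
```

Emit:
{"fn": "step_arm", "kwargs": {
  "increments": [
    [0,0.3,0,0.1,0],
    [0,0.6,0,0.2,0],
    [0,0.6,0,0.2,0],
    [0,0.6,0,0.2,0]
  ]
}}

```text
t: 29.98
position: [0.5455, 0.0627, 0.0136]
eef_rot: [-3.136, 0.004, 1.732]
contact_force: [-11.3, -0.0, -0.9]
finger_gap: -0.0003
```

Emit:
{"fn": "step_arm", "kwargs": {
  "increments": [
    [0,0.2,0,0,0],
    [0,0.4,0,0.1,0],
    [0,0.4,0,0.1,0],
    [0,0.4,0,0.1,0]
  ]
}}

```text
t: 30.32
position: [0.5456, 0.0627, 0.0136]
eef_rot: [-3.136, 0.004, 1.732]
contact_force: [-11.0, -1.9, -1.3]
finger_gap: -0.0001
```

Emit:
{"fn": "step_arm", "kwargs": {
  "increments": [
    [0,0.3,0.1,0,0],
    [0,0.6,0.1,0,0],
    [0,0.6,0.1,0,0],
    [0,0.6,0.1,0,0]
  ]
}}

```text
t: 30.65
position: [0.5461, 0.0628, 0.0136]
eef_rot: [-3.135, 0.004, 1.732]
contact_force: [-11.5, -0.8, 0.2]
finger_gap: -0.0
```

Emit:
{"fn": "step_arm", "kwargs": {
  "increments": [
    [0,0.3,0.1,0.1,0],
    [0,0.6,0.1,0.1,0],
    [0,0.6,0.1,0.1,0],
    [0,0.6,0.1,0.1,0]
  ]
}}

```text
t: 30.98
position: [0.5465, 0.0629, 0.0136]
eef_rot: [-3.135, 0.004, 1.732]
contact_force: [-11.9, -0.9, -0.7]
finger_gap: 0.0
```

Emit:
{"fn": "step_arm", "kwargs": {
  "increments": [
    [0,0.3,0.1,0,0],
    [0,0.6,0.1,0.1,0],
    [0,0.9,0.15,0.1,0],
    [0,0.9,0.15,0.1,0]
  ]
}}

```text
t: 31.32
position: [0.5471, 0.063, 0.0136]
eef_rot: [-3.134, 0.004, 1.732]
contact_force: [-11.8, -1.1, -0.2]
finger_gap: -0.0001
```

Emit:
{"fn": "step_arm", "kwargs": {
  "increments": [
    [0,0.3,0.1,0,0],
    [0,0.6,0.1,0.1,0],
    [0,0.9,0.15,0.1,0],
    [0,0.9,0.15,0.1,0]
  ]
}}

```text
t: 31.65
position: [0.5476, 0.0632, 0.0136]
eef_rot: [-3.134, 0.004, 1.732]
contact_force: [-13.8, -1.1, -1.1]
finger_gap: -0.0003
```

```bash
python3 -c "
from h import *
s=sensors.state();print(s['position'].round(5),s['contact_force'].round(2),s['wrist_torque'].round(2))"
```

```text
[0.54756 0.06319 0.01359] [-13.82  -1.12  -1.06] [-0.24  2.81  0.02]
```

About 13 to 14 N, so it's tight and I stop pushing. I'll back off straight and clear the view.

Emit:
{"fn": "step_arm", "kwargs": {
  "increments": [
    [0,-4,-0.6,0,0],
    [0,-10,-1.6,0,0],
    [0,-30,-5,0,0],
    [0,-50,-8,20,0],
    [0,-70,-12,60,0],
    [0,-90,-40,100,0],
    [0,-110,-70,130,0],
    [0,-130,-100,150,0],
    [0,-140,-130,160,0],
    [0,-140,-160,160,0],
    [0,-140,-160,160,0],
    [0,-140,-160,160,0]
  ]
}}

```text
t: 32.65
position: [0.4136, -0.0989, 0.1764]
eef_rot: [3.137, 0.006, 1.728]
contact_force: [-0.1, 0.2, -0.1]
finger_gap: 0.0002
```

```bash
python3 - <<'E'
from h import *
s=sensors.state();print(s["position"],s["t"],s["contact_force"])
b=imaging.capture("scene");b2=imaging.capture("top")
cv2.imwrite("pics/m5.png",np.vstack([cv2.resize(b2[205:275,165:345],(800,311),interpolation=cv2.INTER_CUBIC),cv2.resize(b[190:252,260:434],(800,285),interpolation=cv2.INTER_CUBIC)]))
a=cv2.imread("pics/top0.png")
for n,(y0,y1,x0,x1) in dict(cup_dolly_bottle=(170,225,145,232),blocks=(265,325,400,490)).items():
    print(n,cv2.absdiff(a,b2)[y0:y1,x0:x1].mean())
E
```

```text
[ 0.41363038 -0.09888032  0.17642794] 32.65 [-0.07515815  0.18038217 -0.14150599]
cup_dolly_bottle 2.144270289097875
blocks 2.8080246913580247
```

View pics/m5.png

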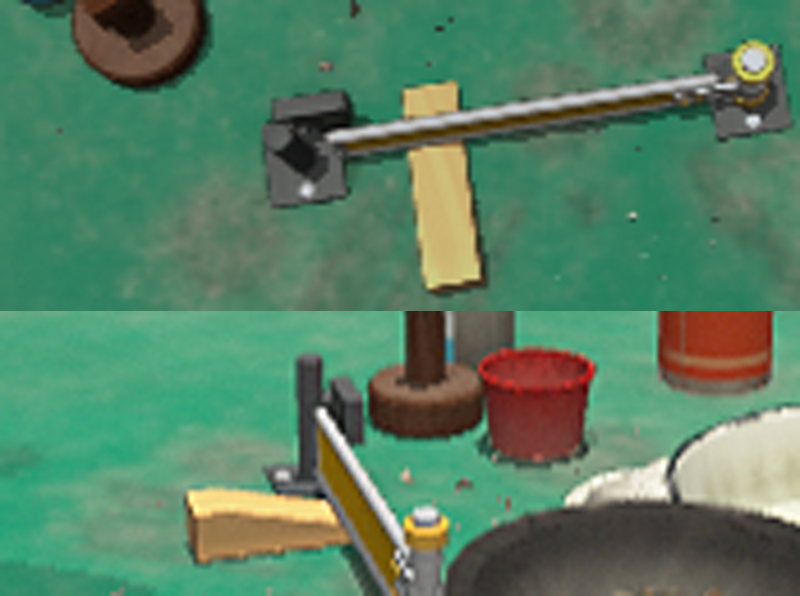

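The final view shows the wedge square under the free half, with its toe out beyond the guard at (403-458,85-110), and the guard's end at the stop pad. Before handing in I'll check the guard angle numerically against the post line.

```bash
python3 - <<'E'
from h import *
T=cam("top")
now=imaging.capture("top"); cv2.imwrite("pics/t5.png",now)
t2=cv2.resize(cv2.imread("pics/t2.png"),(180,130),interpolation=cv2.INTER_AREA); pre=np.zeros_like(now);pre[190:320,170:350]=t2
hin=np.array([.6735,-.1])
for n,im in(("pre",pre),("now",now)):
    g=im.min(2).astype(float); P=[]
    for u in range(248,322):
        col=g[212:246,u]; k=col.argmax(); w=col[max(k-2,0):k+3]-col.min(); 
        if col[k]>110: P.append(onplane(T,(u,212+max(k-2,0)+(w*np.arange(len(w))).sum()/w.sum()),.057)[:2])
    P=np.array(P); vx,vy,x0,y0=cv2.fitLine(P.astype(np.float32),cv2.DIST_HUBER,0,.001,.001).ravel()
    if vy<0: vx,vy=-vx,-vy
    d=(hin-[x0,y0])@np.array([vy,-vx])
    print(n,len(P),"line yaw deg",np.degrees(np.arctan2(-vx,vy)).round(2),"hinge offset mm",(d*1e3).round(1))
print("posts yaw (top cam, z=.08/.089): 9.65")
E
```

```text
pre 74 line yaw deg 10.85 hinge offset mm 1.6
now 74 line yaw deg 9.48 hinge offset mm 1.4
posts yaw (top cam, z=.08/.089): 9.65
```

```bash
python3 - <<'E'
from h import *
T=cam("top"); hin=np.array([.6735,-.1])
for n in("t3","t4","t5"):
    g=cv2.imread(f"pics/{n}.png").min(2).astype(float); P=[]
    for u in range(268,322):
        col=g[212:246,u]; k=col.argmax(); w=col[max(k-2,0):k+3]-col.min()
        if col[k]>110: P.append(onplane(T,(u,212+max(k-2,0)+(w*np.arange(len(w))).sum()/w.sum()),.057)[:2])
    P=np.array(P); vx,vy,x0,y0=cv2.fitLine(P.astype(np.float32),cv2.DIST_HUBER,0,.001,.001).ravel()
    if vy<0: vx,vy=-vx,-vy
    print(n,len(P),np.degrees(np.arctan2(-vx,vy)).round(2), "mid x at y=.05",(x0+vx/vy*(.05-y0)).round(4))
E
```

```text
t3 54 10.73 mid x at y=.05 0.6433
t4 54 9.4 mid x at y=.05 0.6469
t5 54 9.33 mid x at y=.05 0.6471
```

```bash
python3 -c "
from h import *
from station import env
s=sensors.state();print(s['t'],s['contact_force'].round(2));print(env.close_job())"
```

```text
32.8 [0.34 0.48 0.19]
the job is handed in; nothing more can be done
None
```

The guard is shut and jammed by the wedge, and the job was handed in at 32.8 s with the arm clear. I pushed the guard to its stop, felt as a rise to about 8 N. I then slid the gripped wedge squarely under the free half, released it, and pushed its heel with closed fingers, stopping at 13.8 N.

**Last checks:**
- **Guard:** it lies at 9.3–9.5° in the top view and the post line at about 9.3–9.65°, so it is shut within the measurement error.
- **Wedge:** it sits square under the free half with its toe showing beyond the guard.
- **Other things on the bench:** an image comparison showed no sign of movement.

**What disagreed or went wrong:**
- **Guard not quite shut before the wedge went in:** after the first push the camera read it about 1.3° open. Either it sprang back or it was not fully home. The wedge's first contact carried it to the stop, and it did not move during the final push.
- **Guessing the tightness:** the force reading has about 1 N of noise, so the true push was about 13–14 N. For part of the push the tool also pressed the heel down with up to about 8 N, which I corrected before the final push.
- **Joint 6 limit:** it reached the end of its range on the way to the wedge, so I used the half-turned grasp, which cost some time. It also left the hand tilted 2.6°, cut to 0.3° before I gripped the wedge.

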